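Close up the two-door bench cabinet

TASK

Close up the small two-door steel cabinet on the bench: push the left door fully shut and press its drop bolt all the way down into the keeper so that the door is held, then push the right door shut until its sprung latch snaps in behind the left door's edge and it stays shut by itself. Push steadily by feel, without slamming the doors or forcing anything, and leave the things around and on the cabinet where they are.

Things in the scene. Friction and masses are not known exactly. Their poses are not given: they have to be found in the camera images.
- cabinet: grey sheet-steel cabinet fixed to the bench, 360 wide, 140 deep, 242 high; origin at the centre of its underside; own x points from front to back, y to its left seen from the front, z up. The outer faces of the shut doors lie 75 mm in front of the origin; a 20 mm high plinth reaches 34 mm further forward. More than 25 N of push bends the right door, more than 35 N the rest.
- left_door (a joint): angle of the left door, rad: 0 = fully shut against its rigid stop, grows as it opens towards the robot. 158 wide, 24 thick, from 30 to 236 mm above the bench. Stays where it is left (hinge friction, about 1 N at its edge). Its free edge carries the steel keep for the right door's latch; once bolted it has 1.5 mm of play.
- right_door (a joint): angle of the right door, rad: 0 = flush, grows as it opens. Same height and thickness, 195 wide to its overhanging edge. From 0.1 rad a sprung buffer and the bevelled latch resist: the push at right_push rises to 9 to 17 N, drops at the snap (anywhere from 0.03 to -0.025 rad, as the keep happens to be set), then a rigid stop about 1 mm on. Not latched, it springs back to 0.07 rad or more.
- drop_bolt (a joint): travel of the left door's drop bolt, m: 0 = up (clear), 0.016 = fully down, 12 mm deep behind the lip of the keeper on the plinth. Only goes in when the left door is fully shut. Stiff: takes about 4 N and stays where it is left.
- left_hinge (a point): point on the vertical hinge axis of the left door, in the plane of its outer face, 200 mm above the bench. Axes turn with the door: x points into the cabinet, square to the door, and the door runs from here to -y.
- left_push (a point): free spot on the outer face of the left door, 90 mm from its hinge axis and 205 mm above the bench: a place to push (the drop bolt stands 46 mm further from the hinge). Axes as left_hinge.
- right_hinge (a point): point on the vertical hinge axis of the right door, in the plane of its outer face, 200 mm above the bench. Axes turn with the door: x points into the cabinet, square to the door, and the door runs from here to +y.
- right_push (a point): free spot on the outer face of the right door, 150 mm from its hinge axis and 205 mm above the bench: a place to push. The black latch paddle below it ends 160 mm above the bench. Axes as right_hinge.
- bolt_grip (a point): top of the black grip (13 mm round, 12 long, on an 8 mm round arm) of the drop bolt, where to press down: 33 mm in front of the left door's face, 212 mm above the bench while up. The rod is 8 mm round, its axis 11 mm in front of the face, 136 mm from the hinge axis. Axes as left_hinge.
- sleeve: black rubber intake sleeve, 65 across, 87 high, upright on the bench right of the cabinet; loose, to be left alone; origin under its centre
- jar: brown screw-cap jar, 62 across, 85 high, left of the cabinet; loose, to be left alone; origin under its centre
- ball_joint: steel ball joint standing pin up, 47 across, 99 high, on the bench in front of the cabinet; loose, to be left alone; origin under its centre
- tape: roll of black tape, 78 across, 20 high, lying on the cabinet's top; loose, to be left alone; origin under its centre

How it is judged:
By the outcome, as a careful person would: the job done as asked, in the order asked, and still so for the second after the job is handed in, with the robot touching nothing.
It also fails if it takes over 54 s, if anything falls off the work surface, if the arm or the gripper's body presses on something with over 40 N, if the wrist force passes 120 N, or if a joint passes its speed limit or range.

ROBOT

A 6-joint arm with a two-finger parallel gripper is mounted at the origin on a cart in front of the work surface, level with it; the furniture and walls round the work are solid. World frame = base frame: x ahead of the robot, y to its left, z up, the work surface at z = 0. Lengths are in mm, angles in rad, forces in N, time in s.
With the tool pointing down it reaches from about 275 to 825 mm from the base axis. Payload 4.9 kg.
Tool frame: the origin (TCP) lies at the very end of the fingers, on their centre line; the grasp point (between the pads) lies 19 mm behind it; z points along the fingers, y is the direction in which the jaws open and shut (so a half turn about z gives the same grasp; the last joint's range is limited). The gripper opens to 85 mm and grips with 20 to 120 N. Pads are 22 mm wide; open, the fingers measure 114 mm over their backs; the gripper's body (76 mm by 85 mm) begins 54 mm behind the grasp point. The pads swing forward as they close: fully open they stand 13 mm farther back than shut.
Start: joints at [1.065, 0.326, -0.193, 1.052, 0, 1.437], TCP at [199.807, 512.441, 231.281] pointing down, gripper open.
Joint ranges: [-2.65, 2.65], [-0.97, 1.79], [-1.3, 1.35], [-1.93, 2.1], [-1.47, 1.37], [-3.14, 3.14]. Speed limits (rad/s): [2.57, 2.57, 3.14, 3.14, 3.14, 3.14].

INTERFACE

Orientations are given as [roll, pitch, yaw] about the fixed x, y, z axes, in that order (R = Rz(yaw) Ry(pitch) Rx(roll)).
In Python, from bench import bot, solve_ik, imaging gives the robot as it stands. Calls block until the motion is done:
- bot.move_ptp(position, orientation): joint-space move of the TCP to a pose.
- bot.movel(position, rot=None, max_speed=150, threshold=None): straight line of the TCP; rot=None keeps the orientation; max_speed is the mean speed in mm/s. With threshold (N) it stops when the force on the tool has changed by that much, and returns True; else False.
- bot.move_j(angles): joint-space move.
- bot.grip(opening, effort=None): opening from 0.0 (shut) to 1.0 (fully open); effort is the grip in N (None keeps the last); returns when the fingers have stopped.
- bot.dwell(seconds).
- solve_ik(position, orientation): joint angles nearest the present ones, or None.
- bot.get_state(): the state.
- imaging.capture(name): name is "scene" or "side" or "wrist"; returns the picture (384x512x3 uint8, blue, green, red); there is no depth.
- imaging.camera_model(name): a dict with "K" (3x3 intrinsics, pixels), "position" and "rotation" of the camera in the world. Camera axes: x right, y up, looking along -z (the intrinsics and any distortion apply to the point x, -y, -z); pixel columns grow to the right and rows downward; lengths in mm; the calibration is good to about 2 mm. A picture is of the moment at which its call begins: read the wrist's pose just before it. camera_model takes no time and is no camera call; for the wrist camera it gives the pose at the moment of the call.
A pose or a line that the arm cannot do raises bot.IKError and nothing moves.
- bot.sign_off(): hands the job in, once; it reports no verdict.
The state is a dict: "t": time; "qpos": joint angles; "joint_velocities": joint speeds; "effort": joint torques, N m; "tcp_pos": TCP position; "orientation": TCP orientation; "contact_force": force on the tool from outside, world axes, zero at the start; "wrist_torque": the same for the moment, N m; "opening": opening from 0.0 (shut) to 1.0 (fully open).
Only numpy, scipy, OpenCV 4.12 (cv2) and the standard library are available. Lean on these libraries where they do the work, as an engineer would, in place of code of your own. Each camera call takes 0.05 s, during which the arm holds its last target. There are 200 camera calls.

## Working session

There is one attempt and no reset: what is moved stays moved. The work goes in short steps, each a Python script; the robot and the scene stay as the last script left them, time stands still between calls to the robot, and variables do not carry over. Pictures are saved under pics/ and viewed, about 8 in all and at most 12, crops included, and the job is handed in when it is done.

```bash
ls; mkdir -p pics
python3 - <<'E'
from bench import bot, imaging
import cv2, numpy as np
for n in ("scene","side"):
    im=imaging.capture(n); cv2.imwrite(f"pics/{n}0.png",im)
    m=imaging.camera_model(n); print(n,m)
a=cv2.imread("pics/scene0.png");b=cv2.imread("pics/side0.png")
cv2.imwrite("pics/scene0b.png",cv2.resize(a,(800,600),interpolation=cv2.INTER_CUBIC))
cv2.imwrite("pics/side0b.png",cv2.resize(b,(800,600),interpolation=cv2.INTER_CUBIC))
s=bot.get_state();print(s)
E
```

```text
pics
scene {'K': array([[493.19509417,   0.        , 253.64623375],
       [  0.        , 493.19509417, 195.81531325],
       [  0.        ,   0.        ,   1.        ]]), 'position': array([ -98.20197412, -797.05062473, 1377.28015357]), 'rotation': array([ 7.04844588e-01,  1.96695802e-04, -7.24559011e-01])}
side {'K': array([[360.79046189,   0.        , 258.25959894],
       [  0.        , 360.79046189, 189.68165582],
       [  0.        ,   0.        ,   1.        ]]), 'position': array([ 119.73733058, -291.36577901,  895.28383023]), 'rotation': array([ 0.65049862,  0.00205686, -1.0302622 ])}
{'t': 0.1, 'qpos': array([ 1.06475803e+00,  3.26829307e-01, -1.93463803e-01,  1.05199191e+00,
        1.98118031e-05,  1.43657423e+00]), 'joint_velocities': array([ 1.18682718e-03, -1.87104069e-03,  4.90428353e-03, -4.77281961e-05,
        1.50205251e-03, -2.54148473e-03]), 'effort': array([ 2.59277722e-04, -4.44237435e+01,  2.63038570e+01,  7.85622862e-03,
       -1.55682842e-04, -1.06642673e-05]), 'tcp_pos': array([199.56863649, 511.97631957, 230.6097837 ]), 'orientation': array([-3.14012000e+00, -2.18849148e-04,  2.76977628e+00]), 'contact_force': array([-0.61609113, -0.65983107, -1.19023804]), 'wrist_torque': array([0.03027333, 0.03152982, 0.01481023]), 'opening': 1.0008599050430877}
```

View pics/scene0b.png

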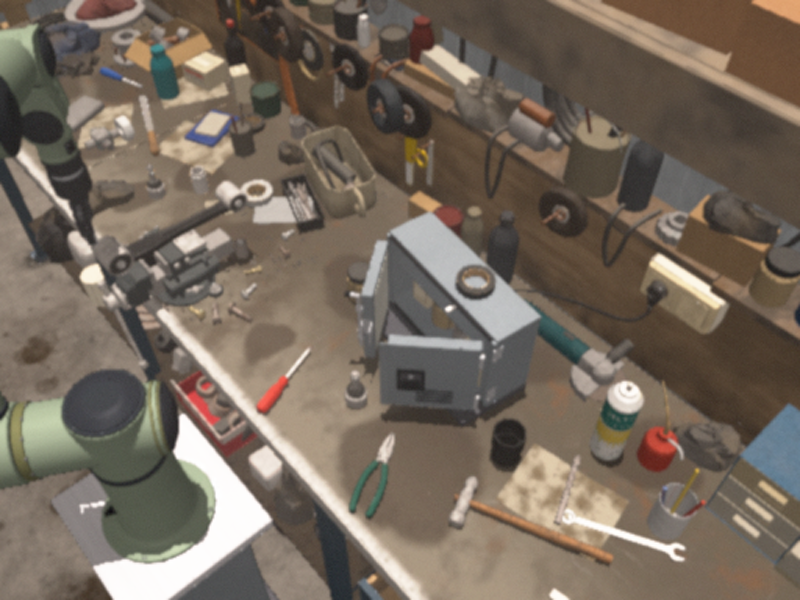

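View pics/side0b.png

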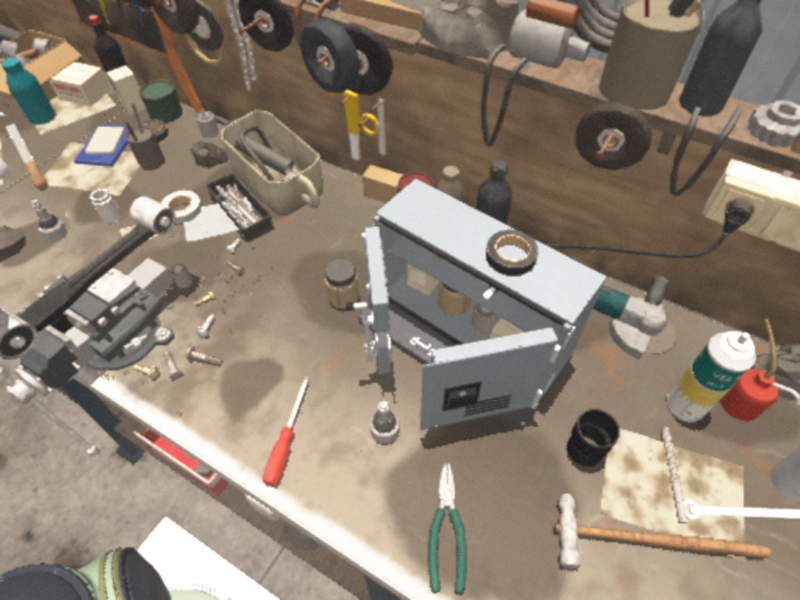

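The scene view shows the cabinet around (450,310), with the tape on top at (476,281). The ball joint is at (356,388), the sleeve at (508,443), and both doors are open. In the side view, the left door is at (376,290), swung out about 90°. The right door is at (490,380), and the bolt hardware is near (375,330). I'll zoom in on both for the corner pixels.

Run:
```python
import cv2, numpy as np
def crop(n,x0,y0,w,h,s):
    a=cv2.imread(f"pics/{n}0.png")[y0:y0+h,x0:x0+w]
    a=cv2.resize(a,None,fx=s,fy=s,interpolation=cv2.INTER_CUBIC)
    for i in range(0,w,20):
        cv2.line(a,(i*s,0),(i*s,6),(0,0,255),1);cv2.putText(a,str(x0+i),(i*s,18),0,.4,(0,0,255),1)
    for i in range(0,h,20):
        cv2.line(a,(0,i*s),(6,i*s),(0,0,255),1);cv2.putText(a,str(y0+i),(8,i*s+4),0,.4,(0,0,255),1)
    cv2.imwrite(f"pics/{n}c.png",a)
crop("scene",215,130,140,140,4); crop("side",205,110,190,180,4) if 0 else crop("side",225,110,170,150,4)
```

```text
(no output)
```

View pics/scenec.png

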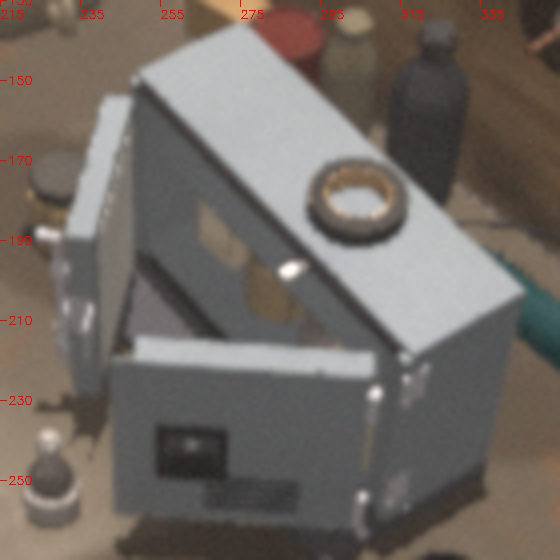

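View pics/sidec.png

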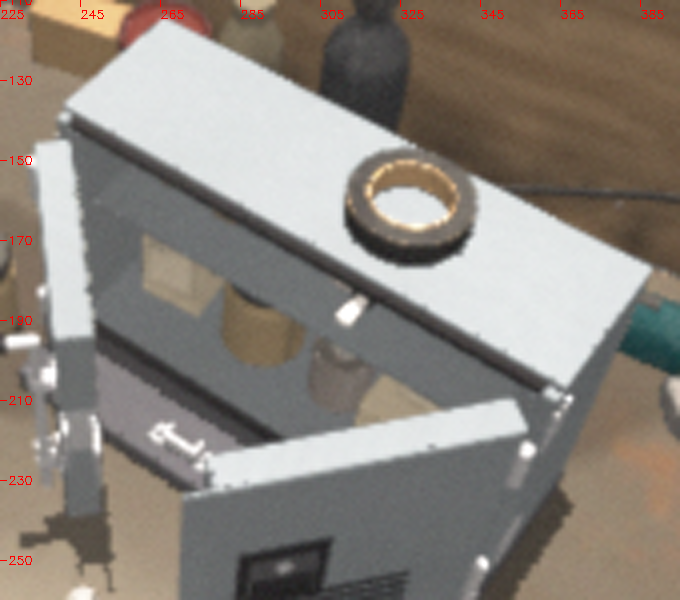

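The crops give the corner pixels. The cabinet's top corners in the scene view are (249,150), (275,135.5), (346,203) and (319,219). In the side view they are (241.5,136.5), (266,115), (388,177) and (366.5,208). The door top edges are clear in both.

```bash
cat > h.py <<'E'
import numpy as np
from scipy.spatial.transform import Rotation as R
from bench import bot, solve_ik, imaging
def ray(n,uv,mode):
    m=imaging.camera_model(n); r=np.array(m["rotation"])
    M=R.from_euler('xyz',r) if mode=='e' else R.from_rotvec(r)
    K=m["K"]; d=np.array([(uv[0]-K[0,2])/K[0,0],-(uv[1]-K[1,2])/K[1,1],-1])
    return np.array(m["position"]),M.apply(d)
def plane(n,uv,z,mode='e'):
    p,d=ray(n,uv,mode); return (p+d*(z-p[2])/d[2])[:2]
E
python3 - <<'E'
from h import *
np.set_printoptions(precision=1,suppress=True)
S={'scene':(215,130),'side':(225,110)}
pts={'scene':dict(FL=(135,80),BL=(240,22),BR=(523,293),FR=(415,355)),'side':dict(FL=(66,106),BL=(163,20),BR=(652,268),FR=(566,392))}
drs={'scene':dict(LHo=(105,97),LHi=(133,97),LFo=(68,235),LFi=(97,237),RFo=(135,362),RFi=(137,338),RHo=(375,375),RHi=(375,353)),
'side':dict(LHo=(35,145),LHi=(71,142),LFo=(57,340),LFi=(95,335),RFo=(210,492),RFi=(210,460),RHo=(527,430),RHi=(515,398))}
for mode in 'er':
  for n in S:
    for D,z in((pts,242),(drs,236)):
      print(mode,n,{k:plane(n,np.array(S[n])+np.array(v)/4-.4,z,mode) for k,v in D[n].items()})
E
```

```text
e scene {'FL': array([660.7,  86.9]), 'BL': array([773. ,  80.8]), 'BR': array([ 728.4, -276. ]), 'FR': array([ 625.6, -263. ])}
e scene {'LHo': array([633.3,  92.9]), 'LHi': array([650.4,  77.7]), 'LFo': array([514.3,  -2.4]), 'LFi': array([529.6, -18.8]), 'RFo': array([ 471.9, -129.4]), 'RFi': array([ 487.6, -113.6]), 'RHo': array([ 594.4, -253.7]), 'RHi': array([ 608.8, -239.5])}
e side {'FL': array([670.8,  92.3]), 'BL': array([773.8,  80.4]), 'BR': array([ 733.5, -274.1]), 'FR': array([ 624.3, -262.5])}
e side {'LHo': array([636.4,  93.8]), 'LHi': array([650.3,  75.7]), 'LFo': array([514.5,  -1.4]), 'LFi': array([528.6, -18.1]), 'RFo': array([ 472.2, -124.5]), 'RFi': array([ 489.4, -114.9]), 'RHo': array([ 594.4, -253.1]), 'RHi': array([ 610.7, -239.6])}
r scene {'FL': array([351.6, 231.7]), 'BL': array([447.9, 212.1]), 'BR': array([ 406.9, -149. ]), 'FR': array([ 320.5, -130.9])}
r scene {'LHo': array([326.2, 242.4]), 'LHi': array([341.4, 223.9]), 'LFo': array([219.4, 152.3]), 'LFi': array([233.6, 132.9]), 'RFo': array([182.1,  19.3]), 'RFi': array([196.3,  34.9]), 'RHo': array([ 292.5, -118.8]), 'RHi': array([ 305. , -105.2])}
r side {'FL': array([468.2, 241.2]), 'BL': array([548.9, 218.6]), 'BR': array([ 491.7, -124.6]), 'FR': array([ 411.2, -116.7])}
r side {'LHo': array([438.4, 247.8]), 'LHi': array([449. , 226.1]), 'LFo': array([328.5, 151.3]), 'LFi': array([340.5, 132. ]), 'RFo': array([288.5,  20. ]), 'RFi': array([303.8,  29.7]), 'RHo': array([ 387.3, -107.3]), 'RHi': array([400.7, -94.4])}
```

Reading the camera rotation as Euler angles makes the two views agree to about 2 mm. The cabinet origin is at about (688,-89) with yaw -0.117. The left door is open about 0.78 rad and the right about 0.89 rad. Next I close the left door.

```bash
cat >> h.py <<'E'
O=np.array([688.3,-89.2]); YAW=-0.117
rot=lambda a:np.array([[np.cos(a),-np.sin(a)],[np.sin(a),np.cos(a)]])
HL=O+rot(YAW)@[-75,175]; HR=O+rot(YAW)@[-75,-175]
def lpose(phi,s,out,z):   # s mm from hinge, out mm in front of face
    p=HL+rot(YAW-phi)@[-out,-s]; return [p[0],p[1],z],[np.pi,0,YAW-phi+np.pi]
def rpose(phi,s,out,z):
    p=HR+rot(YAW+phi)@[-out,s]; return [p[0],p[1],z],[np.pi,0,YAW+phi+np.pi]
def st(m=''):
    s=bot.get_state(); print(m,'t%.2f'%s['t'],'tcp',np.round(s['tcp_pos'],1),'F',np.round(s['contact_force'],1),flush=True); return s
E
python3 - <<'E'
from h import *
bot.grip(0.0); st('grip')
bot.move_ptp(*lpose(.80,90,32,285)); st('above')
p,o=lpose(.80,90,32,200); bot.movel(p,o); st('down')
p,o=lpose(.78,90,11,200); print(bot.movel(p,o,max_speed=60,threshold=8)); st('touch')
for phi in (.6,.42,.25,.13):
    p,o=lpose(phi,90,11,200)
    hit=bot.movel(p,o,max_speed=70,threshold=10); st(f'{phi} {hit}')
    if hit: break
import cv2
cv2.imwrite("pics/side1.png",cv2.resize(imaging.capture("side")[90:270,190:400],None,fx=3,fy=3,interpolation=cv2.INTER_CUBIC))
E
```

```text
grip t0.87 tcp [199.8 512.4 231.3] F [ 0.5  0.1 -0.4]
above t2.91 tcp [543.1  64.9 284.9] F [-0.5  0.2 -0.8]
down t3.62 tcp [543.8  64.3 200.7] F [ 0.4 -0.3  0.2]
False
touch t4.16 tcp [557.3  45.3 200. ] F [-0.6 -0.7  1. ]
0.6 False t4.54 tcp [566.6  32.8 199.9] F [ 0.3 -0.6  0.3]
0.42 False t4.92 tcp [578.4  21.9 199.9] F [-0.3 -0.1 -0. ]
0.25 False t5.29 tcp [591.4  13.6 199.9] F [ 0.6  0.6 -1. ]
0.13 False t5.60 tcp [601.3   9.1 200. ] F [ 0.2  0.6 -0.8]
```

View pics/side1.png

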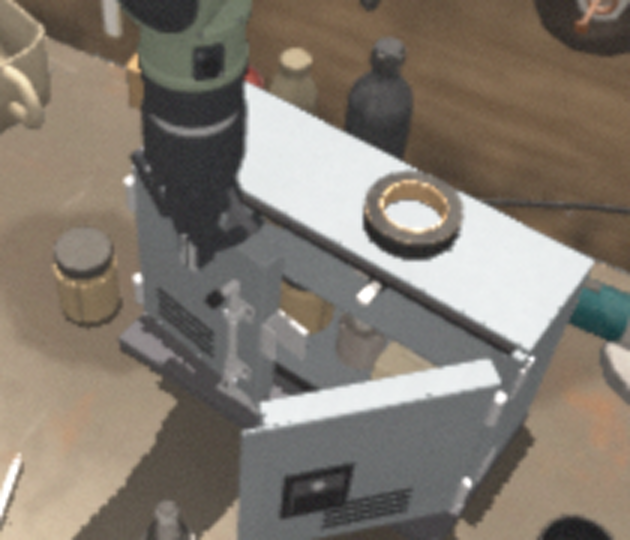

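The left door has followed the fingers and is nearly shut. The bolt grip is at (215,300) in the crop, and nothing else has moved. I'll push on slowly until the fingers feel the stop.

Run:
```python
from h import *
p,o=lpose(.03,90,11,200); hit=bot.movel(p,o,max_speed=30,threshold=9); st(hit)
if not hit:
    p,o=lpose(0,90,-8,200); hit=bot.movel(p,o,max_speed=12,threshold=9); s=st(hit)
bot.dwell(.2); s=st('held'); print(rot(-YAW)@(s['tcp_pos'][:2]-O))
```

```text
False t6.10 tcp [610.    6.1 200. ] F [ 0.4 -0.  -1. ]
True t6.90 tcp [615.1   5.1 199.5] F [-0.5  0.1 -0.2]
held t7.10 tcp [614.5   5.2 198.9] F [ 0.3 -0.1 -0.1]
[-84.34893519  85.11793451]
```

Run:
```python
from h import *
p,o=lpose(0,90,-8,200); hit=bot.movel(p,o,max_speed=10,threshold=14); s=st(hit); print(rot(-YAW)@(s['tcp_pos'][:2]-O))
p,o=lpose(0,90,30,200); bot.movel(p,o,max_speed=80)
p,o=lpose(0,90,45,290); bot.movel(p,o); st()
p,o=lpose(0,115,110,300); bot.movel(p,o); st()
import cv2
for n,(x,y) in dict(scene=(215,130),side=(225,110)).items():
    a=imaging.capture(n); cv2.imwrite(f"pics/{n}2.png",a)
a=[cv2.resize(cv2.imread(f"pics/{n}2.png")[y:y+150,x:x+100],None,fx=4,fy=4,interpolation=cv2.INTER_CUBIC) for n,(x,y) in dict(scene=(225,130),side=(225,120)).items()]
cv2.imwrite("pics/both2.png",np.hstack(a))
```

```text
True t7.82 tcp [614.9   5.1 198.6] F [-0.3  0.3 -0.3]
[-83.94704607  85.04348116]
 t8.98 tcp [578.9   9.2 289.1] F [-0.9  0.9 -0.3]
 t9.60 tcp [512.   -8.1 299.7] F [ 0.2 -0.1 -0.3]
```

View pics/both2.png

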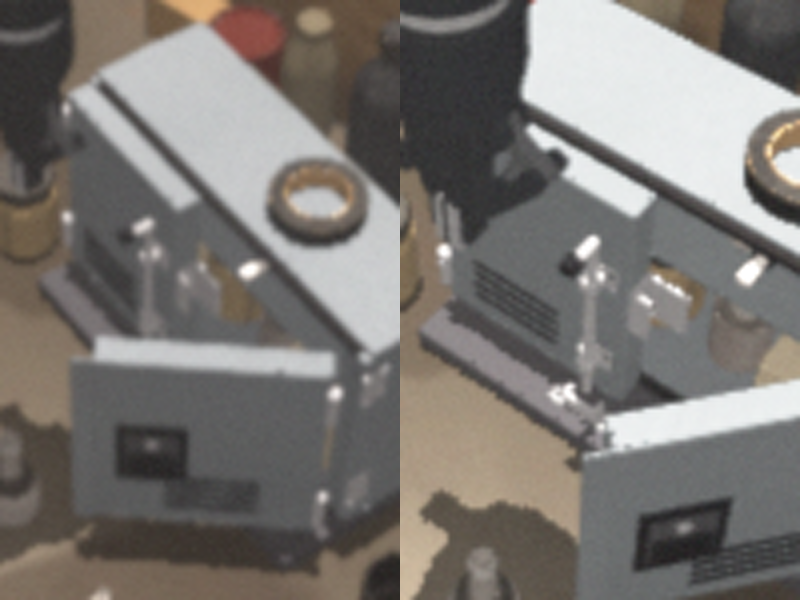

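The left door is shut. The bolt's black grip is at about (130,234) in the left, scene crop and (572,262) in the right, side crop. I'll compare those positions with the model.

Run:
```python
from h import *
for n,uv in (('scene',(257.2,188.2)),('side',(267.7,185.2))):
    q=plane(n,uv,207); l=rot(-YAW)@(q-O); print(n,q,'s',175-l[1],'out',-75-l[0])
# left door top edge: hinge-outer, free-outer corners
for n,uvs in (('scene',[(225+68/4,130+97/4),(225+180/4,130+210/4)]),('side',[(225+237/4,120+212/4)])):
    for uv in uvs:
        q=plane(n,np.array(uv)-.4,236); print(n,rot(-YAW)@(q-O))
```

```text
scene [590.72766484 -35.32288341] s 132.88116037433613 out 28.194513561800235
side [591.52638582 -33.21205318] s 130.69152395518967 out 27.647657265934114
scene [-73.88213374 173.02642769]
scene [-71.76080575  20.01174298]
side [-67.16295619  23.49452563]
```

Run:
```python
from h import *
p,o=lpose(0,133,30,285); bot.movel(p,o)
p,o=lpose(0,133,30,219); bot.movel(p,o); st('above grip')
p,o=lpose(0,133,30,188)
hit=bot.movel(p,o,max_speed=18,threshold=14); st(hit)
bot.dwell(.2);st()
hit=bot.movel(p,o,max_speed=10,threshold=18); st(hit)
```

```text
above grip t11.00 tcp [589.  -35.1 219.9] F [ 0.  -0.4  1.2]
True t12.21 tcp [589.1 -35.2 196.4] F [-1.1  0.2  5.3]
 t12.41 tcp [589.1 -35.2 196.3] F [-1.1  0.2  6.4]
True t12.82 tcp [589.1 -35.3 196.3] F [-1.3  0.6  5.9]
```

The tip stopped hard at z = 196.3, which is the full 16 mm of travel, so the bolt is fully down. Now the right door.

Run:
```python
from h import *
p,o=lpose(0,133,30,290); bot.movel(p,o)
bot.move_ptp(*rpose(.9,147,36,290)); st('over')
p,o=rpose(.9,147,36,200); bot.movel(p,o); st('down')
for phi in (.87,.7,.52,.35,.22,.15):
    p,o=rpose(phi,147,11,200)
    hit=bot.movel(p,o,max_speed=70 if phi>.2 else 40,threshold=8); st(f'{phi} {hit}')
    if hit: break
import cv2
for n in("scene","side"): cv2.imwrite(f"pics/{n}3.png",imaging.capture(n))
a=[cv2.resize(cv2.imread(f"pics/{n}3.png")[y:y+150,x:x+w],None,fx=3.5,fy=3.5,interpolation=cv2.INTER_CUBIC) for n,(x,y,w) in dict(scene=(225,130,100),side=(225,120,125)).items()]
cv2.imwrite("pics/both3.png",np.hstack(a))
```

```text
over t14.72 tcp [ 464.2 -175.2  289.6] F [-0.5  0.5 -0. ]
down t15.47 tcp [ 464.7 -175.5  200.6] F [-0.2  0.5 -0.2]
0.87 False t16.04 tcp [ 485.  -154.5  200.3] F [ 0.4 -0.8 -0.2]
0.7 False t16.55 tcp [ 502.9 -137.8  199.9] F [-0.4  0.3 -0.7]
0.52 False t17.07 tcp [ 525.2 -123.6  199.9] F [-0.3  0.1 -0.6]
0.35 False t17.58 tcp [ 548.2 -113.9  199.9] F [-0.9 -0.3  0.5]
0.22 False t18.01 tcp [ 566.8 -109.3  199.9] F [-0.5  0.2  0.2]
0.15 False t18.42 tcp [ 577.2 -107.8  200. ] F [ 0.5 -0.2 -0.4]
```

View pics/both3.png

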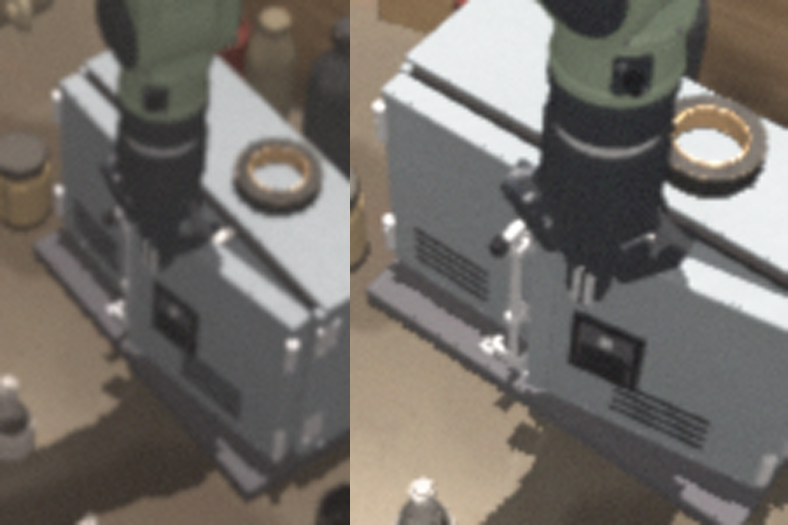

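The bolt rod now reaches into the keeper at about (495,345). The right door has followed the fingers to about 0.15 rad. The rest is small steps, watching the force.

```bash
cat > push.py <<'E'
from h import *
n=rot(YAW)@[1,0]; peak=0; d=0
p0,o=rpose(.10,147,11,200); print(bot.movel(p0,o,max_speed=30,threshold=10))
p0,o=rpose(.09,147,11,200)
while d<20:
    d+=.9
    phi=.09-d/147; p,o=rpose(phi,147,11,200)
    hit=bot.movel(p,o,max_speed=8,threshold=10)
    s=bot.get_state(); f=-s['contact_force'][:2]@n; peak=max(peak,f)
    print('d%.1f phi%.3f F%.1f hit%d x%.1f t%.1f'%(d,phi,f,hit,(rot(-YAW)@(s['tcp_pos'][:2]-O))[0],s['t']),flush=True)
    if f>20 or hit or (peak>7 and f<peak-3.5): break
E
python3 push.py
```

```text
False
d0.9 phi0.084 F0.2 hit0 x-98.3 t19.4
d1.8 phi0.078 F3.3 hit0 x-97.9 t19.6
d2.7 phi0.072 F6.0 hit0 x-97.2 t19.9
d3.6 phi0.066 F4.8 hit0 x-96.4 t20.2
d4.5 phi0.059 F5.4 hit0 x-95.7 t20.4
d5.4 phi0.053 F6.3 hit0 x-95.0 t20.7
d6.3 phi0.047 F6.4 hit0 x-94.3 t21.0
d7.2 phi0.041 F8.2 hit0 x-93.5 t21.2
d8.1 phi0.035 F7.9 hit0 x-92.8 t21.5
d9.0 phi0.029 F8.7 hit0 x-92.1 t21.8
d9.9 phi0.023 F7.7 hit0 x-91.4 t22.0
d10.8 phi0.017 F10.2 hit0 x-90.6 t22.3
d11.7 phi0.010 F4.2 hit0 x-87.9 t22.6
```

Run:
```python
from h import *
lx=lambda s:(rot(-YAW)@(s['tcp_pos'][:2]-O))[0]
bot.dwell(.1); print(lx(st('hold')))
p,o=rpose(-.005,147,11,200); print(bot.movel(p,o,max_speed=5,threshold=6)); print(lx(st('stop')))
p,o=rpose(.05,147,40,200); bot.movel(p,o,max_speed=50); st('back')
p,o=rpose(.05,147,60,290); bot.movel(p,o)
bot.move_ptp([400,150,330],[np.pi,0,np.pi]); st('clear')
import cv2
for n in("scene","side"): cv2.imwrite(f"pics/{n}4.png",imaging.capture(n))
a=[cv2.resize(cv2.imread(f"pics/{n}4.png")[y:y+150,x:x+w],None,fx=3.2,fy=3.2,interpolation=cv2.INTER_CUBIC) for n,(x,y,w) in dict(scene=(225,130,105),side=(210,120,145)).items()]
cv2.imwrite("pics/both4.png",np.hstack(a))
```

```text
hold t22.66 tcp [ 597.8 -106.8  199.9] F [-4.1  1.2  2. ]
-87.82744065267853
True
stop t23.02 tcp [ 597.2 -106.5  199.4] F [-2.9  0.1  2.5]
-88.50312019652418
back t23.83 tcp [ 563.6 -105.   200.2] F [ 0.   0.5 -0.3]
clear t25.73 tcp [400.6 149.5 329.7] F [ 0.6  0.6 -0.7]
```

View pics/both4.png

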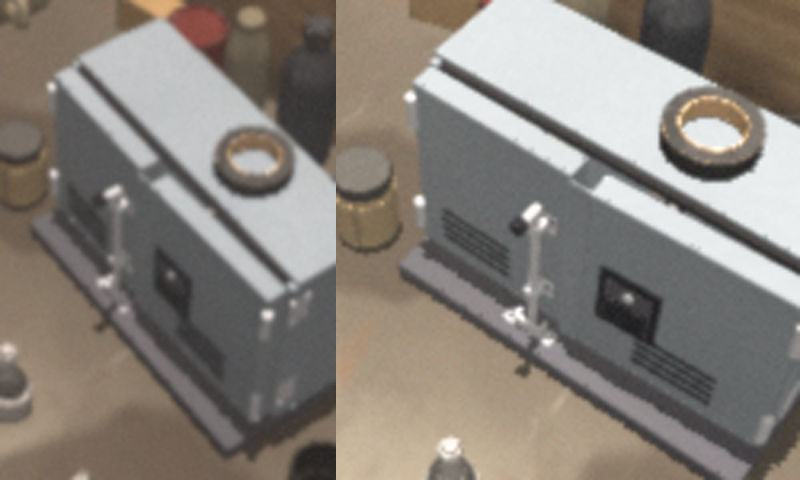

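Both doors look flush. The bolt is down in the keeper, and the tape, jar, ball joint and sleeve look undisturbed. I'll check the door angle numerically and compare the loose objects' pixels with the first picture before handing in.

Run:
```python
from h import *
import cv2
for n,x0,y0,uvs in (('scene',225,130,[(157,183),(275,297)]),('side',210,120,[((576-336),184),((798-336),304)])):
    L=[rot(-YAW)@(plane(n,np.array([x0,y0])+np.array(u)/3.2-.4,236)-O) for u in uvs]
    d=L[0]-L[1]; print(n,np.round(L,1),'angle',np.arctan2(-d[0],d[1]))
# loose objects: shift start->now by template matching, side view
for n,obj in (('side',dict(tape=(308,143,40,36),ball=(234,254,24,32),sleeve=(362,258,36,44),jar=(206,164,26,36))),('scene',dict(tape=(288,166,32,28),ball=(218,234,22,30),sleeve=(310,264,30,40)))):
    a=cv2.imread(f'pics/{n}0.png');b=cv2.imread(f'pics/{n}4.png')
    for k,(x,y,w,h) in obj.items():
        r=cv2.matchTemplate(b[y-8:y+h+8,x-8:x+w+8],a[y:y+h,x:x+w],cv2.TM_CCOEFF_NORMED)
        _,v,_,l=cv2.minMaxLoc(r); print(n,k,'score %.2f'%v,'shift',l[0]-8,l[1]-8)
```

```text
scene [[ -72.9   -2.9]
 [ -66.7 -175.3]] angle 0.035789619401921886
side [[ -77.4   14.1]
 [ -71.6 -166.5]] angle 0.03232288807117295
side tape score 1.00 shift 0 0
side ball score 0.99 shift 0 0
side sleeve score 1.00 shift 0 0
side jar score 0.62 shift 0 0
scene tape score 1.00 shift 0 0
scene ball score 0.87 shift 0 0
scene sleeve score 1.00 shift 0 0
```

The pictures put the right door at about 0.03 rad, well under the 0.07 spring-back. A light touch will confirm it is held.

Run:
```python
from h import *
lx=lambda s:(rot(-YAW)@(s['tcp_pos'][:2]-O))[0]
bot.move_ptp(*rpose(.02,147,45,290))
p,o=rpose(.02,147,30,200); bot.movel(p,o); st('down')
p,o=rpose(.02,147,16,200); bot.movel(p,o,max_speed=40,threshold=6); print(lx(st('near')))
p,o=rpose(.02,147,4,200); print(bot.movel(p,o,max_speed=6,threshold=7)); print(lx(st('touch')))
p,o=rpose(.02,147,40,200); bot.movel(p,o,max_speed=80)
p,o=rpose(.02,147,60,290); bot.movel(p,o); st('clear')
```

```text
down t27.76 tcp [ 578.2 -104.6  201. ] F [0.  0.2 0.9]
near t28.26 tcp [ 591.8 -106.5  200. ] F [ 0.6  0.4 -0.5]
-93.7788559662243
True
touch t29.51 tcp [ 597.2 -106.8  199.4] F [-2.2  0.4  1.8]
-88.46732410428105
clear t30.79 tcp [ 547.8 -102.1  289.2] F [1.  0.4 0.1]
```

Run:
```python
from h import *
print(bot.sign_off())
```

```text
the job is handed in; nothing more can be done
None
```

The cabinet is closed and the job is handed in, with the robot clear at about 31 s of the 54 s.

- **Left door:** I pushed it to its rigid stop, which I felt twice at the same place. I then pressed the drop bolt down to a hard stop at z = 196.3, the full 16 mm of travel.
- **Right door:** I closed it in steps of about 1 mm. The push rose to about 10 N and dropped to 4 N at the snap. Feeling for it again with the door released, I met no force until a firm stop at the same spot, so the latch is holding. An unlatched door would have sprung about 10 mm further out at that spot.
- **Loose things:** The tape, ball joint and sleeve show no pixel shift between the first and last pictures. The jar also showed no shift, but its match was weak (0.62), probably because the left door partly hid it in the first picture.
- **Disagreement:** The pictures put the latched right door at about 0.03 rad, while the snap came at a commanded angle of about 0.01–0.02 rad. That is within my measuring error and well below the 0.07 rad spring-back.

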